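# Hold the hidden bolt head in the rinse tank

## Task

I am about to tighten the nut on the outside of the rinse tank, and its bolt must not spin. Lift the loose lid off the tank by its knob and lay it flat, knob up, on the free part of the wooden drying board; then reach down into the narrow gap behind the front lip of the hanger bracket on the tank wall farthest from you, pinch the hidden hexagon bolt head across its two upright flats and hold it firmly so that it cannot turn. Finish while still holding the bolt head; do not drop the lid, bang the bracket, turn the bolt or disturb the other things on the bench.

Things in the scene. Friction and masses are not known exactly. Their poses are not given: they have to be found in the camera images.
- tank: fixed, drained steel rinse tank (sizes in mm): outside 200 (x) by 240 (y), walls 4, rim 155 above the bench, inner floor at 24; a thermostat box on the near (-x) wall reaches to x = -147, below 118. Origin under its centre, x away from the robot. Two like J-shaped hanger brackets hang inside: one in the middle of the near wall (already tight, not wanted) and bracket on the far (+x) wall
- lid: loose steel lid, about 0.4 kg: plate 212 (x) by 252 (y), 3 thick, over ribs 10 deep that sit inside the tank mouth with 6 of play all round, so it lifts straight up; axes as the tank's. Origin at the centre, level with the underside of the ribs (145 above the bench when on the tank); plate top 13 above it. A round knob stands at its centre
- lid_knob (a point): middle of the lid's knob, a black cylinder 32 in diameter and 24 high on an 18 stem; this point is 37 above the lid's origin, 24 above the plate, 12 below the knob's top
- board: fixed pine drying board 270 (y) wide, 390 long in x from -135 to +255 about its origin, top 30 above the bench; a sole lies across its far end (x 155 to 245), the rest is free. It stands beside the tank, on either side
- board_free (a point): the middle of the board's free part, on its top face, straight above the board's origin; z up. A lid lying there has its origin at this height
- bracket: fixed J-bracket inside the tank's far wall, 80 wide (y), ends open. Origin on the bolt axis at the inner face of its back leg, 92 beyond tank centre, 32 below the rim, within 35 of mid-wall; x out through the wall. Leg up to 16 above the axis. Front lip 4 thick, up to 14 above. Gap between leg and lip 42 (x -42 to 0), floor 40 below the axis. A bush 21 dia, 9 long lies between leg and bolt head
- bolt: bolt in that bracket: hexagon head 24 across flats, 27.7 across corners, 10 thick along x, nut outside the wall. Origin at the head's centre, 14 from the back leg, 28 from the lip; x along the axis, out through the wall; the two flats to pinch face +y and -y, upright within 6 degrees; z towards the top corner. Turns on its axis, with the nut, against slight friction (0.05 Nm)
- bolt_corner (a point): the top corner of the bolt head, 13.9 from the axis: it moves if the bolt is turned
- sole_on_board: loose bystander, to be left alone: grey moulded wedge shoe sole, 240 long, 84 wide, 62 high at the heel and 21 at the toe; origin under its middle, x towards the toe; lies across the far end of the drying board
- sole_left: loose bystander, to be left alone: grey moulded wedge shoe sole, 240 long, 84 wide, 62 high at the heel and 21 at the toe; origin under its middle, x towards the toe; on the left of the bench
- spanner: loose bystander, to be left alone: steel spanner 220 long, on the right of the bench
- bottle: loose bystander, to be left alone: white bottle, 68 in diameter, 190 high, on the left of the bench; origin under its centre
- brush: loose bystander, to be left alone: brush 200 long, on the left of the bench
- dish: loose bystander, to be left alone: steel dish 84 in diameter, 32 high, holding spare washers, on the right of the bench; origin under its centre

How it is judged:
By the outcome, as a careful person would: the job done as asked, in the order asked, and still so for the second after the job is handed in, while the arm keeps its last pose, push and grip.
It also fails if it takes over 53 s, if anything falls off the work surface, if the arm or the gripper's body presses on something with over 40 N, if the wrist force passes 120 N, or if a joint passes its speed limit or range.

## Robot

A 6-joint arm with a two-finger parallel gripper is mounted at the origin on the work surface. World frame = base frame: x ahead of the robot, y to its left, z up, the work surface at z = 0. Lengths are in mm, angles in rad, forces in N, time in s.
With the tool pointing down it reaches from about 400 to 925 mm from the base axis. Payload 12.5 kg.
Tool frame: the origin (TCP) lies at the very end of the fingers, on their centre line; the grasp point (between the pads) lies 19 mm behind it; z points along the fingers, y is the direction in which the jaws open and shut (so a half turn about z gives the same grasp; the last joint's range is limited). The gripper opens to 95 mm and grips with 3 to 60 N. Pads are 20 mm wide; open, the fingers measure 119 mm over their backs; the gripper's body (75 mm by 180 mm) begins 59 mm behind the grasp point.
Start: joints at [1.087, 0.491, 1.559, -0, 1.092, -0.106], TCP at [230.533, 580.949, 214.661] pointing down, gripper open.
Joint ranges: [-3.1, 3.1], [-0.84, 2.19], [0.05, 2.79], [-1.13, 4.28], [0.06, 2.93], [-2.69, 2.69]. Speed limits (rad/s): [2.22, 2.22, 2.79, 3.14, 3.14, 3.14].

## Interface

Orientations are given as [roll, pitch, yaw] about the fixed x, y, z axes, in that order (R = Rz(yaw) Ry(pitch) Rx(roll)).
In Python, from cell import env gives the robot as it stands.
- The arm moves only by the shell command python3 -m pendant 'ROWS'. ROWS is JSON, a list that holds one entry, the list of rows, each a list of 5 numbers: the opening, from 0 (shut) to 1 (fully open), then the shift along the tool's x, y, z in m, then the turn about the tool's z in rad. A call has exactly 8 rows; each row is the pose to reach, as a shift and turn from the pose commanded when the call began, along the tool's axes at that moment; what a row does not reach only later rows make up. A row lasts 1/10 s, in which the tool goes at most 50 mm and 8.59 degrees, less where a joint would pass 70% of its speed; a pose out of reach is approached as far as the arm can. A call with a gripper value outside its range is refused whole. The fingers move at their own pace and stop on an object; the grip force is fixed at half the most. Time passes only in rows, so rows that repeat a pose let the fingers close, or fill a call up. It gives the time, the measured TCP pose, the force and the opening at its end, in the units of the state.
- env.state(): the state, without advancing time (a new reading comes with each control period).
- env.read_camera(name): name is "side" or "top" or "wrist"; returns a dict with "image" (480x640x3 uint8, blue, green, red), "range_z" (480x640 float32, mm along the optical axis (not along the pixel's ray), 0 where there is no reading), "fx", "fy", "cx", "cy" (pixels), "rvec" (rotation vector, rad) and "tvec" (3), from world to camera coordinates, as OpenCV has them; the wrist camera has in their place "tool_from_camera" (4x4, takes a point from camera to tool coordinates, whose origin is the TCP and whose axes are the flange's). Camera axes: x right, y down, z forward; pixel columns grow to the right and rows downward; lengths in mm; the calibration is good to about 2 mm. A picture is of the moment at which its call begins: read the wrist's pose just before it.
- env.job_done(): hands the job in, once; it reports no verdict.
The state is a dict: "t": time; "joints": joint angles; "qvel": joint speeds; "tau": joint torques, N m; "eef_pos": TCP position; "tcp_rot": TCP orientation; "ft_force": force on the tool from outside, world axes, zero at the start; "moment": the same for the moment, N m; "opening": opening from 0.0 (shut) to 1.0 (fully open).
Only numpy, scipy, OpenCV 4.12 (cv2) and the standard library are available. Lean on these libraries where they do the work, as an engineer would, in place of code of your own. Each camera call takes 0.05 s, during which the arm holds its last target. There are 200 camera calls.

## Working session

There is one attempt and no reset: what is moved stays moved. The work goes in short steps, Python scripts to look and compute and a shell command to move; the robot and the scene stay as the last step left them, time stands still between calls to the robot, and variables do not carry over. Pictures are saved under pics/ and viewed, about 8 in all and at most 12, crops included, and the job is handed in when it is done.

```bash
ls; mkdir -p pics; cat > h.py <<'E'
import numpy as np, cv2
from cell import env
from scipy.spatial.transform import Rotation as R
def cam(n):
    s=env.state(); c=env.read_camera(n)
    if n=="wrist":
        T=np.eye(4);T[:3,:3]=R.from_euler('xyz',s['tcp_rot']).as_matrix();T[:3,3]=s['eef_pos']
        c['M']=T@np.array(c['tool_from_camera'])
    else:
        T=np.eye(4);T[:3,:3]=cv2.Rodrigues(np.array(c['rvec'],float))[0];T[:3,3]=np.array(c['tvec']).ravel()
        c['M']=np.linalg.inv(T)
    return c
def cloud(c):
    z=c['range_z'];v,u=np.mgrid[:480,:640]
    P=np.stack([(u-c['cx'])/c['fx']*z,(v-c['cy'])/c['fy']*z,z],-1)
    return P@c['M'][:3,:3].T+c['M'][:3,3]
E
python3 - <<'E'
from h import *
s=env.state();print(s)
for n in ("top","wrist","side"):
    c=cam(n);cv2.imwrite(f'pics/{n}0.png',c['image']);np.savez(f'{n}0.npz',P=cloud(c),z=c['range_z'])
    print(n,c['M'].round(3).tolist(),c['fx'],(c['range_z']>0).mean())
E
```

```text
pics
{'t': 0.0, 'joints': array([ 1.08737377e+00,  4.91605024e-01,  1.55948299e+00, -1.02686064e-05,
        1.09171559e+00, -1.05590655e-01]), 'qvel': array([ 0.00082308,  0.00073979, -0.00142457, -0.0012391 , -0.00021301,
        0.00145364]), 'tau': array([ 2.62037873e-03, -6.12671041e+01, -2.58194822e+01,  6.93526282e-02,
        4.81794903e-02, -6.72573378e-05]), 'eef_pos': array([230.41852539, 580.69084478, 214.02196033]), 'tcp_rot': array([-3.14038749e+00, -1.18571626e-04,  2.76376542e+00]), 'ft_force': array([-0.53909662,  0.56812047, -0.89624598]), 'moment': array([0.02017842, 0.02899493, 0.07298053]), 'opening': 1.0016216647245502}
top [[-0.014, -0.995, 0.103, 413.439], [-1.0, 0.014, -0.0, -10.54], [-0.001, -0.103, -0.995, 1523.425], [0.0, 0.0, 0.0, 1.0]] 511.7254594315949 0.9960774739583333
wrist [[0.369, 0.9, 0.232, 165.077], [0.929, -0.357, -0.093, 605.289], [-0.001, 0.25, -0.968, 384.334], [0.0, 0.0, 0.0, 1.0]] 348.97802435111936 0.9868033854166667
side [[-0.934, 0.185, -0.307, 1075.237], [0.358, 0.522, -0.774, 1308.235], [0.017, -0.833, -0.553, 1070.658], [0.0, 0.0, 0.0, 1.0]] 567.7050430211053 0.99583984375
```

View pics/top0.png

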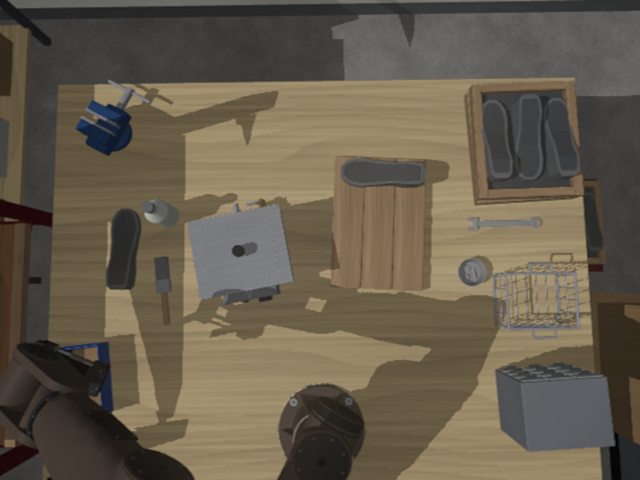

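The top view shows the lid and tank at about (240,252), knob at (238,251), the board at (380,225) with its sole at the far end, and a bolt/nut on the far wall near (238,207). Next I measure these.

```bash
python3 - <<'E'
from h import *
P=np.load('top0.npz')['P']
def rect(m,name):
    n,l,st,ce=cv2.connectedComponentsWithStats(m.astype(np.uint8));i=1+st[1:,4].argmax();Q=P[l==i]
    r=cv2.minAreaRect(Q[:,:2].astype(np.float32));print(name,st[i],r,'z',np.median(Q[:,2]),'mean',Q.mean(0).round(1));return Q
z=P[...,2];v,u=np.mgrid[:480,:640]
lid=(abs(z-158)<8)&(u>170)&(u<310)&(v>190)&(v<320)
rect(cv2.morphologyEx(lid.astype(np.uint8),cv2.MORPH_CLOSE,np.ones((9,9))),'lid')
rect((abs(z-195)<12)&(u>220)&(u<260)&(v>235)&(v<265),'knob')
Q=rect((abs(z-30)<7)&(u>320)&(u<440)&(v>150)&(v<300),'board')
print(P[251,238],P[225,380],P[280,380],P[172,383],P[250,300])
E
```

```text
lid [ 187  204  107   96 7366] ((501.7750244140625, 171.7269744873047), (233.84829711914062, 330.77557373046875), 9.402019500732422) z 157.26977619156753 mean [503.4 209.5 163.2]
knob [232 245  13  12 118] ((504.1899108886719, 210.1155242919922), (29.547401428222656, 30.30014419555664), 53.643409729003906) z 192.82525243534963 mean [504.2 209.8 192.5]
board [ 331  156   95  135 9088] ((593.0767211914062, -177.75563049316406), (270.0228271484375, 389.6539306640625), 86.68720245361328) z 28.631419361958137 mean [ 555.  -172.5   28.8]
[502.72557266 208.36603137 196.50982934] [ 585.37419675 -182.00401581   22.13793474] [ 423.66474721 -176.75636681   31.80152568] [ 734.32674356 -189.42060485   68.05430622] [ 5.16327857e+02  5.59144689e+01 -4.07100639e-01]
```

View pics/wrist0.png

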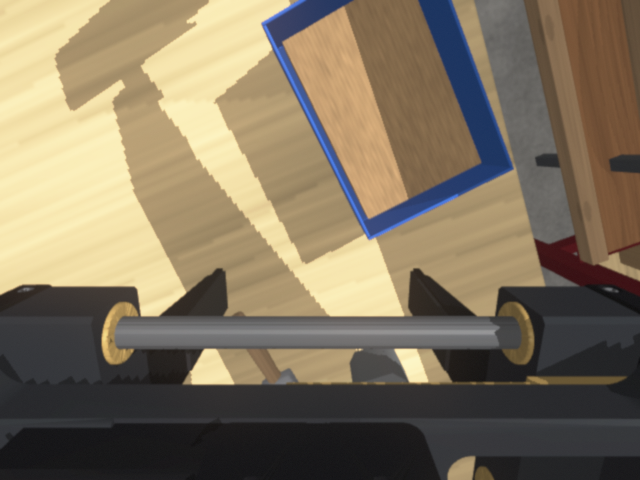

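The wrist view shows the blue crate and the fingers, not the tank. Next I refine the lid's yaw and work out the first move.

```bash
cat >> h.py <<'E'
def delta(goal,yaw,s=None):
    "tool-frame shift (m) and turn to reach goal TCP (mm), yaw"
    s=s or env.state();M=R.from_euler('xyz',s['tcp_rot']).as_matrix()
    d=M.T@(np.array(goal)-s['eef_pos'])/1000
    t=-(yaw-s['tcp_rot'][2]);t=(t+np.pi)%(2*np.pi)-np.pi
    print('at',s['eef_pos'].round(1),s['tcp_rot'].round(4),'t',round(s['t'],2),'shift',d.round(4),'turn',round(t,4))
E
python3 - <<'E'
from h import *
P=np.load('top0.npz')['P']
z=P[...,2];v,u=np.mgrid[:480,:640]
m=((abs(z-158)<7)&(u>180)&(u<300)&(v>195)&(v<305)).astype(np.uint8)
m=cv2.morphologyEx(m,cv2.MORPH_OPEN,np.ones((7,7)))
Q=P[m>0];r=cv2.minAreaRect(Q[:,:2].astype(np.float32));print(r,Q.mean(0))
delta([504,210,215],np.pi+np.radians(9.4))
E
```

```text
((504.9383544921875, 211.01535034179688), (212.19781494140625, 252.3203582763672), 10.427047729492188) [504.64545792 211.37562009 157.32957153]
at [230.4 580.8 214.2] [-3.1408e+00 -1.0000e-04  2.7638e+00] t 0.15 shift [-0.391  -0.2437 -0.0006] turn -0.5419
```

```bash
python3 -m pendant '[[[1,-0.04,-0.025,-0.01,-0.06],[1,-0.08,-0.05,-0.01,-0.13],[1,-0.12,-0.075,-0.01,-0.2],[1,-0.16,-0.1,-0.01,-0.27],[1,-0.2,-0.125,-0.01,-0.34],[1,-0.24,-0.15,-0.01,-0.41],[1,-0.28,-0.175,-0.01,-0.48],[1,-0.32,-0.2,-0.01,-0.56]]]'; python3 - <<'E'
from h import *
delta([505,210.5,165],np.pi+np.radians(10.4))
E
```

```text
t: 0.95
eef_pos: [455.0, 275.3, 224.7]
tcp_rot: [3.142, 0.0, -2.956]
ft_force: [0.7, 1.0, -0.5]
opening: 1.002
at [455.  275.3 224.7] [ 3.1415  0.     -2.9563] t 0.95 shift [-0.0372 -0.0729  0.0597] turn 0.0037
```

```bash
python3 -m pendant '[[[1,-0.012,-0.024,0,0.004],[1,-0.025,-0.049,0,0.004],[1,-0.037,-0.073,0,0.004],[1,-0.037,-0.073,0,0.004],[1,-0.037,-0.073,0,0.004],[1,-0.037,-0.073,0,0.004],[1,-0.037,-0.073,0,0.004],[1,-0.037,-0.073,0,0.004]]]'; python3 - <<'E'
from h import *
delta([505,210.5,165],np.pi+np.radians(10.4))
c=cam('wrist');P=cloud(c);cv2.imwrite('pics/w1.png',c['image'])
z=P[...,2]; Q=P[(z>188)&(z<200)&(abs(P[...,0]-505)<25)&(abs(P[...,1]-210)<25)]
print(len(Q),Q.min(0) if len(Q) else 0,Q.max(0) if len(Q) else 0)
E
```

```text
t: 1.75
eef_pos: [503.4, 212.6, 224.7]
tcp_rot: [3.141, 0.0, -2.962]
ft_force: [-0.4, -0.8, -0.2]
opening: 0.997
at [503.4 212.6 224.7] [ 3.1415e+00  1.0000e-04 -2.9623e+00] t 1.75 shift [-0.0012 -0.0024  0.0597] turn -0.0022
1992 [487.30459959 194.33183354 188.03770073] [518.15540616 225.63067183 196.28181637]
```

View pics/w1.png

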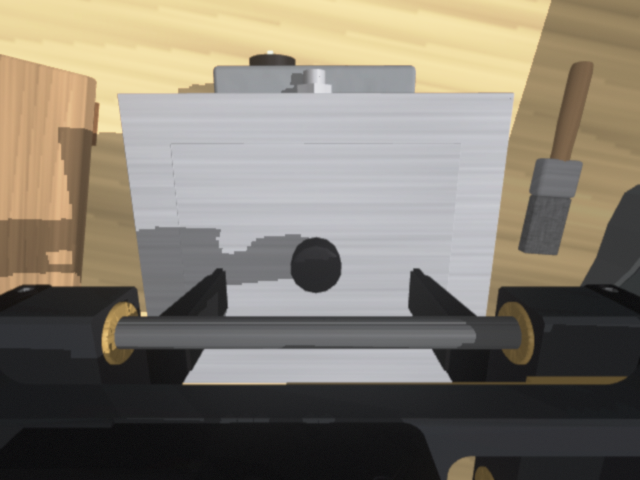

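The knob sits at (316,265), centred between the fingers, and the lid's edges are square to the jaws. I go down and grip.

```bash
python3 -m pendant '[[[1,0,-0.0025,0.02,0],[1,0,-0.0025,0.04,0],[1,0,-0.0025,0.055,0],[1,0,-0.0025,0.0595,0],[0.3,0,-0.0025,0.0595,0],[0,0,-0.0025,0.0595,0],[0,0,-0.0025,0.0595,0],[0,0,-0.0025,0.0595,0]]]'; python3 -m pendant '[[[0,0,0,0,0],[0,0,0,0,0],[0,0,0,0,0],[0,0,0,-0.003,0],[0,0,0,-0.006,0],[0,0,0,-0.012,0],[0,0,0,-0.02,0],[0,0,0,-0.03,0]]]'
```

```text
t: 2.6
eef_pos: [504.5, 209.6, 165.8]
tcp_rot: [3.141, 0.001, -2.963]
ft_force: [-0.4, 0.2, 0.1]
opening: 0.717
t: 3.4
eef_pos: [504.1, 209.4, 195.6]
tcp_rot: [-3.142, -0.001, -2.963]
ft_force: [-0.2, 0.5, -4.8]
opening: 0.331
```

```bash
python3 - <<'E'
from h import *
delta([533.2,-174.3,120],np.pi-np.radians(3.5))
E
```

```text
at [504.1 209.4 195.6] [-3.1416e+00 -7.0000e-04 -2.9635e+00] t 3.4 shift [ 0.0392 -0.3828  0.0756] turn 0.2392
```

```bash
python3 -m pendant '[[[0,0,-0.015,-0.01,0],[0,0.005,-0.045,-0.01,0.02],[0,0.01,-0.085,-0.01,0.06],[0,0.015,-0.125,-0.01,0.10],[0,0.02,-0.165,-0.01,0.14],[0,0.025,-0.205,-0.01,0.18],[0,0.03,-0.245,-0.01,0.22],[0,0.034,-0.285,-0.01,0.239]]]'; python3 - <<'E'
from h import *
delta([533.2,-174.3,120],np.pi-np.radians(3.5))
E
```

```text
t: 4.2
eef_pos: [520.9, -79.5, 206.0]
tcp_rot: [-3.141, 0.001, 3.079]
ft_force: [1.2, -0.3, -4.8]
opening: 0.33
at [520.9 -79.5 206. ] [-3.1414e+00  8.0000e-04  3.0790e+00] t 4.2 shift [-0.0181 -0.0939  0.086 ] turn -0.0015
```

```bash
python3 -m pendant '[[[0,-0.007,-0.035,0,0],[0,-0.013,-0.065,0,0],[0,-0.017,-0.086,0.02,0],[0,-0.018,-0.094,0.05,0],[0,-0.018,-0.094,0.08,0],[0,-0.018,-0.094,0.105,0],[0,-0.018,-0.094,0.115,0],[0,-0.018,-0.094,0.115,0]]]'; python3 - <<'E'
from h import *
delta([533.2,-174.3,51],np.pi-np.radians(3.5))
c=cam('top');P=cloud(c);cv2.imwrite('pics/t2.png',cv2.resize(c['image'][120:320,290:470],None,fx=3,fy=3))
c=cam('wrist');P=cloud(c);cv2.imwrite('pics/w2.png',c['image'])
E
```

```text
t: 5.0
eef_pos: [533.2, -172.3, 89.7]
tcp_rot: [3.141, -0.002, 3.081]
ft_force: [-0.4, 0.2, -4.4]
opening: 0.331
at [ 533.2 -172.3   89.7] [ 3.1410e+00 -1.6000e-03  3.0805e+00] t 5.0 shift [-0.0002 -0.002   0.0387] turn 0.0
```

View pics/w2.png

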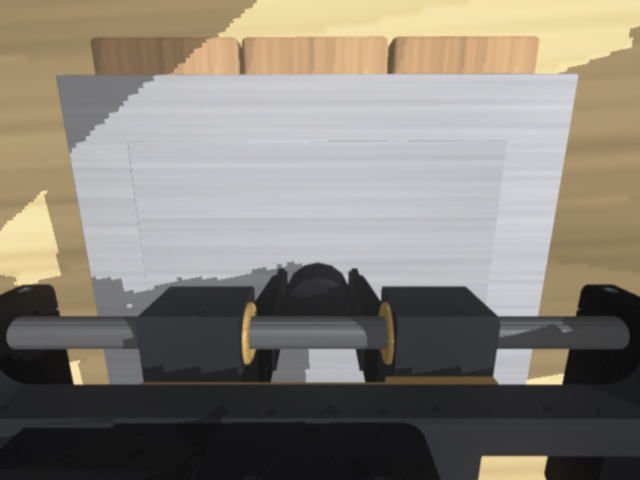

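The lid (edge columns 57–577) is centred over and parallel to the board (92–539). I lower it.

```bash
python3 -m pendant '[[[0,0,-0.001,0.012,0],[0,0,-0.001,0.024,0],[0,0,-0.001,0.032,0],[0,0,-0.001,0.035,0],[0,0,-0.001,0.037,0],[0,0,-0.001,0.0385,0],[0,0,-0.001,0.0395,0],[0,0,-0.001,0.0395,0]]]'
```

```text
t: 5.9
eef_pos: [534.6, -172.9, 53.7]
tcp_rot: [-3.141, 0.004, 3.081]
ft_force: [-6.7, 7.0, 33.4]
opening: 0.33
```

```bash
python3 -m pendant '[[[0,0,0,-0.0015,0],[0,0,0,-0.003,0],[0,0,0,-0.003,0],[0.4,0,0,-0.003,0],[0.5,0,0,-0.003,0],[0.6,0,0,-0.003,0],[0.7,0,0,-0.003,0],[0.8,0,0,-0.003,0]]]'; python3 -m pendant '[[[1,0,0,-0.003,0],[1,0,0,-0.003,0],[1,0,0,-0.02,0],[1,0,0,-0.05,0],[1,0,0,-0.09,0],[1,0,0,-0.13,0],[1,0,0,-0.165,0],[1,0,0,-0.175,0]]]'; python3 - <<'E'
from h import *
c=cam('wrist');P=cloud(c);z=P[...,2];v,u=np.mgrid[:480,:640]
m=(abs(z-43)<10)&(v<260)&(abs(P[...,0]-533)<100)&(abs(P[...,1]+174)<120)
Q=P[m];A=np.c_[Q[:,:2],np.ones(len(Q))];k=np.linalg.lstsq(A,Q[:,2],rcond=None)[0];print('tilt deg',np.degrees(k[:2]),'z',np.median(Q[:,2]))
delta([505,210.5,230],np.pi+np.radians(10.4))
c=cam('top');cv2.imwrite('pics/t3.png',cv2.resize(c['image'][120:320,160:470],None,fx=2.5,fy=2.5))
P=cloud(c);z=P[...,2];v,u=np.mgrid[:480,:640]
m=((abs(z-157)<8)&(u>180)&(u<300)&(v>195)&(v<305)); print(m.sum())
E
```

```text
t: 6.7
eef_pos: [533.5, -173.0, 53.5]
tcp_rot: [3.141, -0.0, 3.081]
ft_force: [0.1, 0.1, -0.1]
opening: 0.68
t: 7.5
eef_pos: [534.4, -173.3, 232.5]
tcp_rot: [-3.14, 0.005, 3.081]
ft_force: [-0.2, -0.8, -0.2]
opening: 1.003
tilt deg [ 0.17166189 -0.02131832] z 43.5966024051242
at [ 534.4 -173.3  232.1] [-3.1398  0.0049  3.0809] t 7.55 shift [0.0526 0.3813 0.0011] turn -0.2422
1028
```

View pics/t3.png

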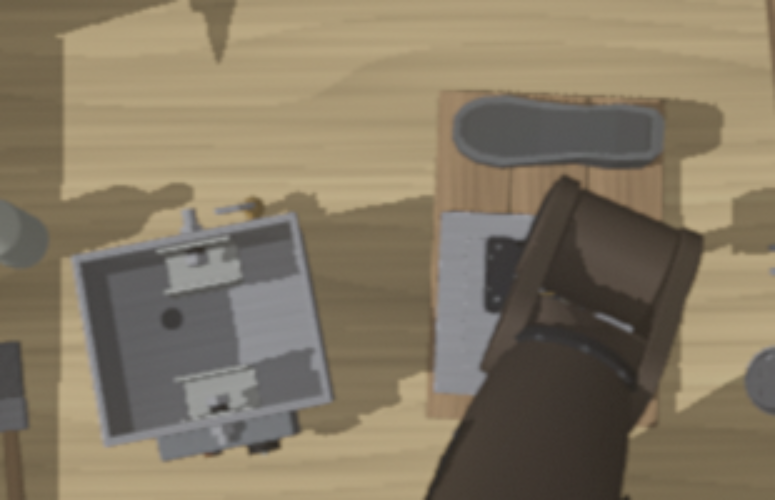

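The lid is lying flat, knob up, on the free part of the board, and the soles are untouched. The open tank shows the far bracket at about (202,262). I move so that the wrist camera looks down into it.

```bash
python3 -m pendant '[[[1,0.00,0.03,0,0],[1,-0.01,0.07,0,-0.02],[1,-0.02,0.115,0,-0.06],[1,-0.035,0.16,0,-0.1],[1,-0.05,0.205,0,-0.14],[1,-0.06,0.25,0,-0.18],[1,-0.075,0.295,0,-0.22],[1,-0.085,0.34,0,-0.242]]]'; python3 - <<'E'
from h import *
delta([648,228,232],np.pi+np.radians(10.4))
E
```

```text
t: 8.4
eef_pos: [639.1, 163.1, 226.3]
tcp_rot: [3.141, -0.003, -2.959]
ft_force: [0.4, -0.5, -0.0]
opening: 1.001
at [639.1 163.1 226.3] [ 3.1415e+00 -2.7000e-03 -2.9588e+00] t 8.4 shift [-0.0205  0.0622 -0.0058] turn 0.0013
```

```bash
python3 -m pendant '[[[1,-0.01,0.03,-0.005,0],[1,-0.02,0.062,-0.005,0],[1,-0.02,0.062,-0.005,0],[1,-0.02,0.062,-0.005,0],[1,-0.02,0.062,-0.005,0],[1,-0.02,0.062,-0.005,0],[1,-0.02,0.062,-0.005,0],[1,-0.02,0.062,-0.005,0]]]'; python3 - <<'E'
from h import *
delta([648,228,232],np.pi+np.radians(10.4))
c=cam('wrist');cv2.imwrite('pics/w4.png',c['image']);P=cloud(c);np.savez('w4.npz',P=P)
print(c['M'].round(3).tolist())
b=np.array([504,210,0])+R.from_euler('z',10.4,degrees=True).apply([78,-8,137])
Q=np.linalg.inv(c['M'])@np.r_[b,1];print(c['fx']*Q[0]/Q[2]+c['cx'],c['fy']*Q[1]/Q[2]+c['cy'])
E
```

```text
t: 9.2
eef_pos: [647.6, 225.2, 233.8]
tcp_rot: [3.142, 0.0, -2.961]
ft_force: [-1.1, 0.2, -1.1]
opening: 1.001
at [647.6 225.2 233.8] [ 3.1415e+00  2.0000e-04 -2.9612e+00] t 9.2 shift [-0.0009  0.0027  0.0018] turn -0.0012
[[-0.179, 0.953, 0.246, 578.351], [0.984, 0.173, 0.045, 211.161], [0.0, 0.25, -0.968, 404.003], [0.0, 0.0, 0.0, 1.0]]
323.20063031107935 156.98796384190916
```

View pics/w4.png

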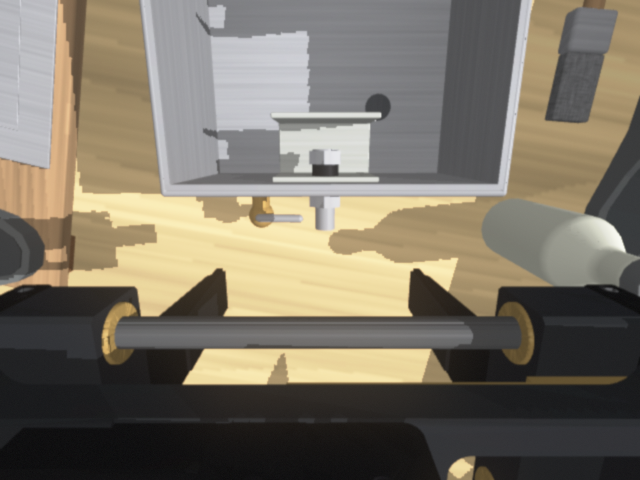

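The bolt head is at (324,156), the leg's top edge at row 179 and the lip at row 116. I enlarge this for measuring.

```bash
python3 - <<'E'
from h import *
im=cv2.imread('pics/w4.png');P=np.load('w4.npz')['P']
cv2.imwrite('pics/w4c.png',cv2.resize(im[100:235,260:390],None,fx=5,fy=4.4,interpolation=cv2.INTER_NEAREST)[:600])
Ri=R.from_euler('z',-10.2,degrees=True)
def T(v,u): return Ri.apply(P[v,u]-[504,210,0]).round(1)
for v in range(108,192,3): print(v,T(v,300),T(v,324))
for u in range(306,346,2): print('u',u,T(155,u))
# rim fits
p=np.array([P[v,u] for u in range(190,480,10) for v in range(180,200) if abs(P[v,u][2]-155)<4]); 
k=np.polyfit(p[:,1],p[:,0],1);print('yaw far rim deg',np.degrees(np.arctan(-k[0])))
E
```

```text
108 [ 31.3 -29.9  24.5] [31.2 -5.4 23.8]
111 [ 34.1 -30.   24.2] [34.3 -5.4 25.5]
114 [ 48.  -24.6 138.1] [ 47.9  -7.3 138. ]
117 [ 49.8 -24.7 136.4] [ 49.8  -7.3 136.8]
120 [ 50.3 -25.7 116.1] [ 50.2  -6.9 115.1]
123 [ 50.3 -27.2  85.3] [50.1 -6.3 83.7]
126 [ 52.6 -27.4  82.3] [52.6 -6.3 83.7]
129 [ 55.1 -27.4  83.1] [55.2 -6.3 84.4]
132 [ 57.7 -27.3  83.9] [57.6 -6.3 83.6]
135 [ 60.2 -27.4  83.4] [60.1 -6.3 83.4]
138 [ 62.7 -27.4  83.2] [62.7 -6.3 84.4]
141 [ 65.2 -27.5  81.9] [65.2 -6.3 84.2]
144 [ 67.8 -27.5  82.1] [67.8 -6.3 85. ]
147 [ 70.4 -27.5  82.8] [70.3 -6.2 83.4]
150 [ 73.  -27.6  83. ] [ 73.   -7.1 132.3]
153 [ 75.5 -27.5  84. ] [ 75.1  -7.2 137.4]
156 [ 78.1 -27.6  83.3] [ 77.3  -7.1 136.6]
159 [ 80.8 -27.7  81.9] [ 79.5  -7.1 137.5]
162 [ 83.4 -27.6  83.3] [ 81.7  -7.1 136.9]
165 [ 86.  -27.7  83.2] [ 84.   -7.  133.4]
168 [ 88.6 -27.6  84.6] [ 86.2  -7.  133.8]
171 [ 91.3 -27.8  82.9] [ 88.5  -7.  132.1]
174 [ 92.2 -26.4 110.2] [ 90.7  -7.  133.3]
177 [ 92.6 -25.  139.5] [ 92.6  -7.1 139.1]
180 [ 94.9 -25.1 138.1] [ 94.8  -7.1 138.3]
183 [ 96.2 -24.7 148. ] [ 96.2  -7.2 148. ]
186 [ 97.7 -24.3 155.6] [ 97.7  -7.3 155.5]
189 [ 99.8 -24.3 155.4] [ 99.7  -7.3 156.1]
u 306 [ 77.3 -22.2  83.5]
u 308 [ 77.3 -20.4  83.2]
u 310 [ 76.7 -17.7 130.4]
u 312 [ 76.7 -16.1 131.2]
u 314 [ 76.7 -14.6 132.5]
u 316 [ 76.6 -13.1 133.2]
u 318 [ 76.6 -11.6 133.9]
u 320 [ 76.6 -10.1 134.7]
u 322 [ 76.6  -8.6 136.1]
u 324 [ 76.6  -7.1 136.5]
u 326 [ 76.6  -5.6 135.6]
u 328 [ 76.6  -4.1 135.9]
u 330 [ 76.6  -2.6 134.8]
u 332 [ 76.6  -1.1 133.8]
u 334 [ 76.6   0.4 133.6]
u 336 [ 76.6   2.  132.4]
u 338 [ 76.6   3.6 131.3]
u 340 [ 76.6   5.1 131.2]
u 342 [77.2  9.9 83.7]
u 344 [77.2 11.6 84.7]
yaw far rim deg 10.368583829536307
```

View pics/w4c.png

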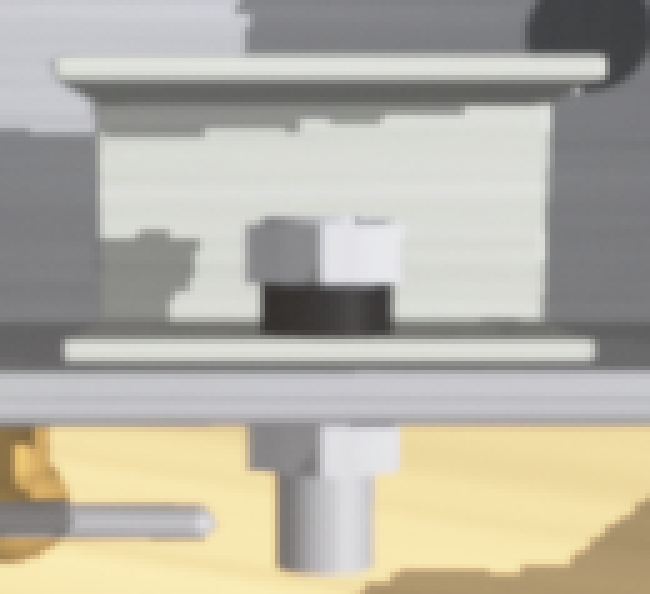

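```bash
cat >> h.py <<'E'
def tank(p): return np.array([504,210,0])+R.from_euler('z',10.2,degrees=True).apply(p)
E
python3 - <<'E'
from h import *
delta(tank([73,-6.5,168]),np.pi+np.radians(10.37))
E
```

```text
at [647.6 225.3 233.8] [ 3.1415e+00  3.0000e-04 -2.9611e+00] t 9.25 shift [0.071  0.004  0.0658] turn -0.0005
```

```bash
python3 -m pendant '[[[1,0.025,0.002,0,0],[1,0.05,0.004,0.01,0],[1,0.071,0.004,0.03,0],[1,0.071,0.004,0.05,0],[1,0.071,0.004,0.066,0],[1,0.071,0.004,0.066,0],[1,0.071,0.004,0.066,0],[1,0.071,0.004,0.066,0]]]'; python3 - <<'E'
from h import *
delta(tank([73,-6.5,104]),np.pi+np.radians(10.37))
c=cam('wrist');P=cloud(c);im=c['image'];cv2.imwrite('pics/w5.png',cv2.resize(im[200:345,180:460],None,fx=2.8,fy=2.8,interpolation=cv2.INTER_CUBIC))
Ri=R.from_euler('z',-10.2,degrees=True)
for v in range(215,315,8): print(v,[Ri.apply(P[v,u]-[504,210,0]).round(0).astype(int).tolist() for u in range(290,350,8)])
E
```

```text
t: 10.05
eef_pos: [577.5, 217.0, 168.6]
tcp_rot: [3.141, 0.002, -2.96]
ft_force: [0.0, -0.4, 0.4]
opening: 1.001
at [577.5 217.  168.6] [ 3.1414e+00  1.5000e-03 -2.9605e+00] t 10.05 shift [ 0.0006 -0.0004  0.0646] turn 0.0001
215 [[46, -26, 101], [46, -21, 101], [46, -15, 100], [46, -10, 99], [46, -4, 101], [46, 1, 101], [46, 7, 101], [46, 12, 100]]
223 [[46, -25, 127], [46, -19, 129], [46, -15, 128], [46, -10, 128], [46, -5, 128], [46, 0, 129], [46, 5, 128], [46, 10, 128]]
231 [[49, -24, 138], [49, -19, 137], [49, -14, 136], [49, -10, 137], [49, -5, 138], [49, 0, 137], [49, 5, 137], [49, 9, 137]]
239 [[68, -28, 84], [68, -22, 83], [68, -16, 83], [67, -10, 85], [68, -4, 83], [68, 2, 84], [68, 8, 82], [68, 14, 83]]
247 [[74, -28, 83], [74, -22, 83], [74, -16, 83], [74, -10, 82], [74, -4, 84], [74, 2, 83], [74, 8, 84], [74, 14, 83]]
255 [[80, -28, 83], [80, -22, 83], [80, -16, 84], [80, -10, 83], [80, -4, 84], [80, 2, 83], [80, 8, 84], [80, 14, 83]]
263 [[87, -29, 84], [87, -22, 82], [72, -15, 127], [72, -10, 127], [72, -5, 127], [72, 0, 128], [87, 8, 84], [87, 15, 83]]
271 [[92, -28, 86], [93, -22, 85], [76, -15, 131], [75, -10, 136], [75, -5, 135], [76, 0, 132], [92, 8, 86], [92, 14, 88]]
279 [[92, -27, 104], [92, -21, 104], [81, -15, 132], [80, -10, 135], [80, -5, 136], [81, 0, 133], [93, 7, 102], [92, 13, 104]]
287 [[92, -26, 119], [92, -21, 118], [88, -15, 129], [87, -10, 132], [86, -5, 134], [87, 1, 131], [92, 6, 118], [92, 12, 119]]
295 [[92, -25, 133], [93, -20, 131], [93, -15, 131], [92, -10, 133], [92, -5, 133], [92, 1, 132], [92, 6, 132], [92, 11, 132]]
303 [[95, -24, 139], [94, -19, 139], [94, -14, 140], [94, -10, 139], [94, -5, 140], [95, 0, 139], [94, 5, 139], [94, 10, 139]]
311 [[96, -24, 147], [97, -19, 146], [96, -14, 147], [96, -9, 147], [96, -5, 146], [96, 0, 147], [96, 5, 146], [96, 10, 146]]
```

View pics/w5.png

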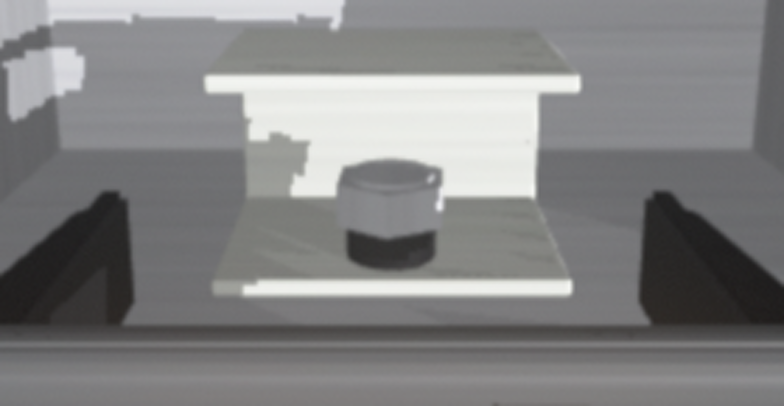

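The bolt head (390 in the crop) is centred between the fingertips (inner edges at 130 and 642, middle 386), about 0.5 mm off. The tips clear the ends of the bracket, so I go down.

```bash
python3 -m pendant '[[[1,0.0005,0,0.01,0],[1,0.0005,0,0.022,0],[1,0.0005,0,0.034,0],[1,0.0005,0,0.046,0],[1,0.0005,0,0.056,0],[1,0.0005,0,0.062,0],[1,0.0005,0,0.0645,0],[1,0.0005,0,0.0645,0]]]'; python3 - <<'E'
from h import *
delta(tank([73,-6.3,104]),np.pi+np.radians(10.37))
c=cam('wrist');P=cloud(c);im=c['image'];cv2.imwrite('pics/w6.png',cv2.resize(im[200:345,180:460],None,fx=2.8,fy=2.8,interpolation=cv2.INTER_CUBIC))
E
```

```text
t: 10.9
eef_pos: [576.4, 216.9, 102.9]
tcp_rot: [3.142, -0.0, -2.96]
ft_force: [0.6, -0.6, 0.0]
opening: 1.002
at [576.4 216.9 102.9] [ 3.1415e+00 -3.0000e-04 -2.9604e+00] t 10.9 shift [-0.0005 -0.0003 -0.0011] turn 0.0002
```

View pics/w6.png

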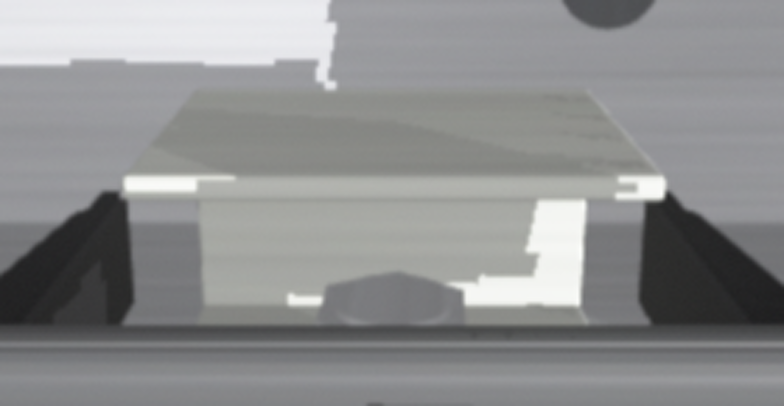

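```bash
python3 -m pendant '[[[0.8,0,0.0006,-0.001,0],[0.6,0,0.0006,-0.001,0],[0.4,0,0.0006,-0.001,0],[0.36,0,0.0006,-0.001,0],[0.36,0,0.0006,-0.001,0],[0.36,0,0.0006,-0.001,0],[0.36,0,0.0006,-0.001,0],[0.36,0,0.0006,-0.001,0]]]'; python3 - <<'E'
from h import *
delta(tank([73,-6.3,104]),np.pi+np.radians(10.37))
c=cam('wrist');im=c['image'];cv2.imwrite('pics/w7.png',cv2.resize(im[230:330,240:400],None,fx=5,fy=5,interpolation=cv2.INTER_CUBIC))
E
```

```text
t: 11.75
eef_pos: [576.4, 217.5, 104.1]
tcp_rot: [3.141, 0.0, -2.96]
ft_force: [-0.6, 1.1, 0.6]
opening: 0.394
at [576.4 217.5 104.1] [ 3.1415  0.     -2.9604] t 11.75 shift [-0.0005 -0.0009  0.0001] turn 0.0002
```

View pics/w7.png

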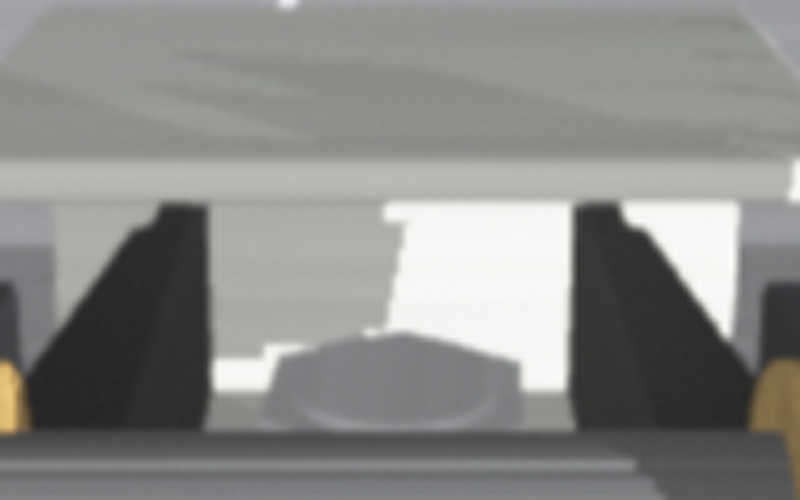

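The jaws (inner edges at 210 and 572) straddle the head (272–520), and the head lies about 0.4 mm to the right of their middle. I correct that and close gently.

```bash
python3 -m pendant '[[[0.36,0,0.0004,0,0],[0.34,0,0.0004,0,0],[0.32,0,0.0004,0,0],[0.30,0,0.0004,0,0],[0.29,0,0.0004,0,0],[0.28,0,0.0004,0,0],[0.27,0,0.0004,0,0],[0.265,0,0.0004,0,0]]]';python3 -m pendant '[[[0.26,0,0,0,0],[0.255,0,0,0,0],[0.25,0,0,0,0],[0.24,0,0,0,0],[0.22,0,0,0,0],[0.2,0,0,0,0],[0.1,0,0,0,0],[0,0,0,0,0]]]'; python3 -m pendant '[[[0,0,0,0,0],[0,0,0,0,0],[0,0,0,0,0],[0,0,0,0,0],[0,0,0,0,0],[0,0,0,0,0],[0,0,0,0,0],[0,0,0,0,0]]]'; python3 - <<'E'
from h import *
s=env.state();print(s['moment'],s['ft_force'],s['opening']*95)
c=cam('wrist');im=c['image'];cv2.imwrite('pics/w8.png',cv2.resize(im[230:330,240:400],None,fx=5,fy=5,interpolation=cv2.INTER_CUBIC))
E
```

```text
t: 12.6
eef_pos: [576.3, 217.9, 104.1]
tcp_rot: [3.142, 0.0, -2.96]
ft_force: [-0.6, -0.6, -0.7]
opening: 0.266
t: 13.4
eef_pos: [576.3, 217.9, 104.2]
tcp_rot: [3.141, 0.0, -2.96]
ft_force: [-1.2, 2.3, -0.8]
opening: 0.248
t: 14.2
eef_pos: [576.3, 217.9, 104.1]
tcp_rot: [3.141, 0.0, -2.96]
ft_force: [-1.2, 4.0, -0.7]
opening: 0.25
[ 0.70137174  0.11416617 -0.01480012] [-1.17199556  3.99156604 -0.70456948] 23.78733576426155
```

View pics/w8.png

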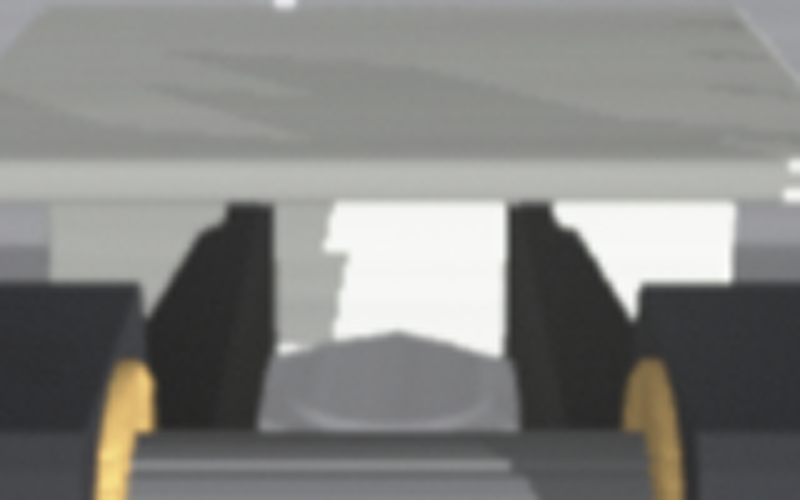

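The jaws hold the head: the opening is 23.8 mm against 24 across the flats. The top corner is at 397, shifted only by the 0.4 mm the camera moved, so the bolt has not turned. One last look over the bench.

```bash
python3 - <<'E'
from h import *
c=cam('top');cv2.imwrite('pics/t9.png',c['image'][60:480,40:620]);P=cloud(c)
v,u=np.mgrid[:480,:640];z=P[...,2]
m=cv2.morphologyEx(((abs(z-43)<6)&(u>325)&(u<435)&(v>190)&(v<300)).astype(np.uint8),cv2.MORPH_OPEN,np.ones((7,7)))
print(cv2.minAreaRect(P[m>0][:,:2].astype(np.float32)),np.median(z[m>0]))
s=env.state();print(s['ft_force'],s['opening'])
E
```

```text
((516.2109985351562, -150.1516571044922), (121.56404876708984, 220.58523559570312), 12.571524620056152) 42.35412480266132
[-0.31599325  4.16778906 -0.60966819] 0.24778517128221522
```

View pics/t9.png

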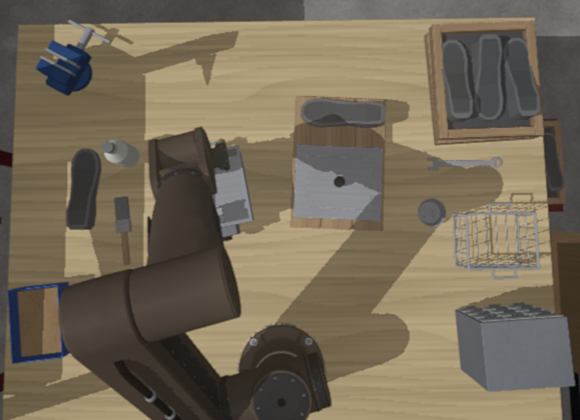

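The lid lies square on the board's free part, with its knob at (339,181), clear of the sole. The other items are where they were. Handing in.

```bash
python3 -c "
from h import *
print(env.job_done()); s=env.state();print(s['t'],s['opening'],s['ft_force'])"
```

```text
the job is handed in; nothing more can be done
None
the job is handed in; nothing more can be done
```

The lid is off the tank and lying flat, knob up, on the free part of the drying board. The gripper is holding the far bracket's bolt head across its upright flats. I handed the job in at about 14.3 s of the 53 s allowed.

**Last checks**
- **Grip:** the jaws stopped at 23.8 mm, against 24 mm across the flats. The wrist force is about 4 N sideways, so the grip is slightly off centre.
- **Bolt:** its top corner showed no visible turn as the jaws closed.
- **Lid:** it lies level within about 0.2° and clear of the sole.
- **Other things on the bench:** by eye they are all where they were, but the arm hides part of the tank in the last top picture.

**What did not go as expected**
- **Setting the lid down:** it touched the board about 3 mm earlier than I had worked out, pressing with about 33 N for a moment. I backed off before letting go.
- **Lid outline:** my final automatic fit of it failed, probably because shadow and depth noise cut the mask. The lid's final position therefore rests on the pictures and the earlier measurement of its level.

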